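# Wedge the sprung catch open and weigh the polishing bar

## Task

The bar of polishing compound is locked in its holder by a sprung sliding catch. Push the wider of the two wooden wedges, thin end first, down into the catch's slot so that it alone keeps the catch open, and let go of it; then lift the bar out and set it down flat on the middle of the scale's round pan. Leave the wedge in the slot, and leave the narrow wedge where it stands.

Things in the scene. Friction and masses are not known exactly. Their poses are not given: they have to be found in the camera images.
- holder: Sprung bar holder screwed to the counter (fixed), polished metal: base plate 10 mm thick, from 118 mm to -x of its origin to 142 mm to +x, 84 mm wide in y; origin on the counter, z up. Nest with the bar at its -x half, slot for the wedge at its +x half, then a rear plate and round spring housing. Nothing on it is more than 66 mm above the counter.
- slot (a point): Where to aim the centre of the wide wedge's foot: on the slot's floor, 10 mm above the counter, holder x = +63 mm; axes as the holder's. A fixed post's face is 31 mm to -x; the shut catch's crosspiece 1 mm to -x, its lip sloping 24 mm to +x up to 54 mm above the floor. Room in y +-23 mm. Pushed straight down, the wedge drives the catch to +x; let go, it may slide 8 mm back to the post.
- catch (a joint): Steel sliding catch, travel in m along the holder's +x (limit 0.032). 0: shut, its nose (24 mm wide, top 52 mm above the counter) lies 11 mm over the bar's end. 0.016 to 0.024: held by the wide wedge. Above 0.013 the bar can be lifted straight up. The spring pushes it shut with 2.5 to 4.5 N; pushing the wide wedge down takes roughly 5 to 10 N.
- wide_wedge: Right prop: wooden wedge standing on its thin end on the counter beside a narrower wedge and a glue bottle. Origin: centre of its underside, z up. 96 mm high, 26 thick (y), 46 wide (x), the width tapering over the lowest 14 mm to 26 at the foot. Grip across the 26 mm, 76 to 84 mm above the foot; in the slot its x lies along the holder's x, either way round. 60 g.
- narrow_wedge: Wrong prop, to be left standing: same wood, height (96 mm) and thickness (26 mm) as the wide wedge, but only 24 mm wide (x), 16 mm at the foot; it does not open the catch. Origin: centre of its underside.
- bar: Green bar of polishing compound, plain block 88 (x) x 34 (y) x 21 mm, about 0.11 kg, origin at the centre of its underside, lying flat in the nest along the holder's x, underside 22 mm above the counter. Stops and lugs up to 32 mm above the counter enclose its ends; the middle 60 mm of its long sides is open for fingers down to 10 mm above the counter. Grip across the 34 mm.
- nest (a point): Where the centre of the bar's underside lies at the start: holder x = -64 mm, y = 0, 22 mm above the counter; axes as the holder's.
- pan (a point): Centre of the top face of the shop scale's round metal pan, 160 mm across, 55 mm above the counter. The scale (238 x 200 mm body, 44 mm high, beige) is fixed and the pan does not sink. Axes: z up.
Mind the look-alikes: they are no part of the job. Leave any white or yellow look-alike of the wide_wedge alone.

How it is judged:
By the outcome, as a careful person would: the job done as asked, in the order asked, and still so for the second after the job is handed in, with the robot touching nothing.
It also fails if it takes over 54 s, if anything falls off the work surface, if the arm or the gripper's body presses on something with over 40 N, if the wrist force passes 120 N, or if a joint passes its speed limit or range.

## Robot

A 7-joint arm with a two-finger parallel gripper is mounted at the origin on a cart in front of the work surface, level with it; the furniture and walls round the work are solid. World frame = base frame: x ahead of the robot, y to its left, z up, the work surface at z = 0. Lengths are in mm, angles in rad, forces in N, time in s.
With the tool pointing down it reaches from about 425 to 875 mm from the base axis. Payload 9.9 kg.
Tool frame: the origin (TCP) lies midway between the tips of the shut fingers; the grasp point (between the pads) lies 19 mm behind it; z points along the fingers, y is the line along which they close (so a half turn about z gives the same grasp; the last joint's range is limited). The gripper opens to 85 mm and grips with 20 to 120 N. Pads are 22 mm wide; open, the fingers measure 114 mm over their backs; the gripper's body (76 mm by 85 mm) begins 54 mm behind the grasp point. The pads swing forward as they close: fully open they stand 13 mm farther back than shut.
Start: joints at [-0.745, 0.576, 0.025, 1.437, -0.015, 1.129, -0.057], TCP at [532.829, 414.394, 231.289] pointing down, gripper open.
Joint ranges: [-2.76, 2.76], [-0.34, 2.15], [-1.52, 1.57], [0.19, 2.46], [-1.09, 4.23], [0.17, 1.99], [-2.82, 2.82]. Speed limits (rad/s): [2.22, 2.22, 3.01, 3.01, 3.14, 3.14, 3.14].

## Interface

Orientations are given as a rotation vector (axis times angle).
In Python, from plant import bot gives the robot as it stands.
- The arm moves only by the tool servo_tool, never from a script. Its argument "series" is a list of rows, each an object of numbers: "ax", "ay", "az": the turn, a rotation vector about the tool's x, y, z normalised to -1 to 1, where 1 is 0.5 rad; "dx", "dy", "dz": the shift along the tool's x, y, z normalised to -1 to 1, where 1 is 10 cm; "grip": the opening, from 0 (shut) to 1 (fully open). A call has 1 to 8 rows; each row shifts and turns the commanded pose from where the row before left it, along the tool's axes as they then stand; what a row does not reach is not made up. A row lasts 1/8 s, in which the tool goes at most 62.5 mm and 10.7 degrees, less where a joint would pass 70% of its speed; a pose out of reach is approached as far as the arm can. A call with a number of a shift or a turn outside -1 to 1 is refused whole. A call with a gripper value outside its range is refused whole. The fingers move at their own pace and stop on an object; "force" is the grip in N (left out, the last holds). Time passes only in rows, so rows that do not move let the fingers close. It gives the time, the measured TCP pose, the force, the opening and the grip force at its end, in the units of the state.
- bot.observe(): the state, without advancing time (a new reading comes with each control period).
- bot.grab_frame(name): name is "side" or "top"; returns the picture (480x640x3 uint8, red, green, blue); there is no depth.
- bot.camera_params(name): a dict with "camera_matrix" (3x3 intrinsics, pixels), "rvec" (rotation vector, rad) and "tvec" (3), from world to camera coordinates, as OpenCV has them. Camera axes: x right, y down, z forward; pixel columns grow to the right and rows downward; lengths in mm; the calibration is good to about 2 mm. A picture is of the moment at which its call begins. camera_params takes no time and is no camera call.
- bot.hand_in(): hands the job in; it is judged then, once.
Trained networks look in the newest picture that a camera, given by its name, has taken for a name from the list of things; names that differ only in an ending like _2 or _b are one class to them, and where a whole thing is asked for, a point or a joint stands for the part that bears it (a point fixed in the world has none). Each returns a list of dicts, best first, with "score" (0 to 1); they miss things now and then, are a little off and sometimes report something else, mostly with a low value. They report only what shows in the picture. A call takes as long as a camera call. They do not tell look-alikes from the thing itself.
- bot.recognise(camera, label): "rect" ([left, top, right, bottom] in pixels, round what is visible of it).
The state is a dict: "time_s": time; "joint_pos": joint angles; "joint_velocities": joint speeds; "joint_efforts": joint torques, N m; "ee_pos": TCP position; "orientation": TCP orientation; "contact_force": force on the tool from outside, world axes, zero at the start; "wrist_torque": the same for the moment, N m; "finger_gap": opening from 0.0 (shut) to 1.0 (fully open); "gripper_force": force on a finger pad.
Only numpy, scipy, OpenCV 4.12 (cv2) and the standard library are available. Lean on these libraries where they do the work, as an engineer would, in place of code of your own. Each camera call takes 0.05 s, during which the arm holds its last target. There are 200 camera calls.

## Working session

There is one attempt and no reset: what is moved stays moved. The work goes in short steps, Python scripts to look and compute and a tool call to move; the robot and the scene stay as the last step left them, time stands still between calls to the robot, and variables do not carry over. Pictures are saved under pics/ and viewed, at most 10 in all, crops included, and the job is handed in when it is done.

Besides the shell and the picture viewer there is one more tool, called after "Call:" as name([rows], argument=value, ...), one row to a line, values as JSON. servo_tool: Moves the arm, as the interface text tells. Its arguments: {"type":"object","properties":{"series":{"type":"array","items":{"type":"object","properties":{"ax":{"type":"number"},"ay":{"type":"number"},"az":{"type":"number"},"dx":{"type":"number"},"dy":{"type":"number"},"dz":{"type":"number"},"grip":{"type":"number"}}}},"force":{"type":"number"}},"required":["series"]}

```bash
mkdir -p pics; cat > h.py <<'E'
import numpy as np, cv2
from plant import bot
from scipy.spatial.transform import Rotation as R
def cam(n):
    c=bot.camera_params(n); K=np.array(c['camera_matrix'],float); r=np.array(c['rvec'],float).ravel(); t=np.array(c['tvec'],float).ravel(); return K,r,t
def proj(n,P):
    K,r,t=cam(n); return cv2.projectPoints(np.array(P,float).reshape(-1,3),r,t,K,None)[0].reshape(-1,2)
def ray(n,uv,z):
    K,r,t=cam(n); M=R.from_rotvec(r).as_matrix(); c=-M.T@t
    uv=np.array(uv,float).reshape(-1,2)
    d=(M.T@np.linalg.inv(K)@np.c_[uv,np.ones(len(uv))].T).T
    return c+d*((z-c[2])/d[:,2])[:,None]
def save(n,f,crop=None,s=1):
    im=bot.grab_frame(n)[:,:,::-1]
    if crop: im=im[crop[1]:crop[3],crop[0]:crop[2]]
    im=cv2.resize(im,None,fx=s,fy=s,interpolation=cv2.INTER_CUBIC) if s!=1 else im
    cv2.imwrite('pics/'+f,np.ascontiguousarray(im))
E
python3 - <<'E'
from h import *
for n in('side','top'):
    save(n,n+'0.png')
    K,r,t=cam(n);M=R.from_rotvec(r).as_matrix();print(n,K.diagonal(),(-M.T@t).round(),M[2].round(2))
    for l in('holder','wide_wedge','narrow_wedge','bar','pan','catch'):
        for d in bot.recognise(n,l)[:4]: print(l,round(d['score'],2),np.round(d['rect'],1))
s=bot.observe();print(s['time_s'],s['ee_pos'],s['orientation'],R.from_rotvec(s['orientation']).as_matrix().round(3))
E
```

```text
side [557.73805826 557.73805826   1.        ] [942. 861. 887.] [-0.33 -0.67 -0.67]
holder 0.82 [284.8 238.2 409.6 293.4]
holder 0.36 [252.7 163.7 274.5 199.5]
wide_wedge 0.91 [272.7 142.2 285.5 179.4]
wide_wedge 0.83 [217.5 157.1 241.8 191.4]
wide_wedge 0.74 [251.3 164.5 271.9 202.4]
wide_wedge 0.71 [307.7 174.6 324.7 205.8]
narrow_wedge 0.7 [215.  178.4 230.8 213.4]
narrow_wedge 0.38 [253.2 165.4 272.9 200.8]
bar 0.71 [300.6 250.2 326.  283.6]
pan 0.58 [355.2 308.5 505.3 435.2]
catch 0.7 [326.  238.2 394.3 277.6]
top [536.72493825 536.72493825   1.        ] [ 414.   49. 1481.] [ 0.08 -0.01 -1.  ]
holder 0.92 [273.9 201.5 322.2 297.6]
wide_wedge 0.76 [385.4 262.6 396.7 280.1]
wide_wedge 0.72 [442.1 251.7 463.7 275.7]
wide_wedge 0.56 [413.5 222.3 434.1 240. ]
wide_wedge 0.54 [436.9 198.7 461.5 219.6]
narrow_wedge 0.53 [414.5 186.2 434.9 198.2]
bar 0.83 [287.6 216.1 319.8 231.5]
pan 0.97 [155.4 202.7 226.3 295.6]
catch 0.96 [285.9 233.1 308.9 286.2]
0.7 [532.83724837 414.40238157 231.33328265] [1.38028489e+00 2.82212177e+00 9.03775885e-05] [[-0.614  0.789  0.   ]
 [ 0.789  0.614  0.   ]
 [ 0.     0.    -1.   ]]
```

```bash
python3 - <<'E'
import cv2
a=cv2.imread('pics/top0.png')[170:310,140:480]; cv2.imwrite('pics/t1.png',cv2.resize(a,None,fx=2.35,fy=2.35,interpolation=2))
a=cv2.imread('pics/side0.png')[130:330,190:430]; cv2.imwrite('pics/s1.png',cv2.resize(a,None,fx=3,fy=3,interpolation=2))
E
```

```text
(no output)
```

View pics/t1.png

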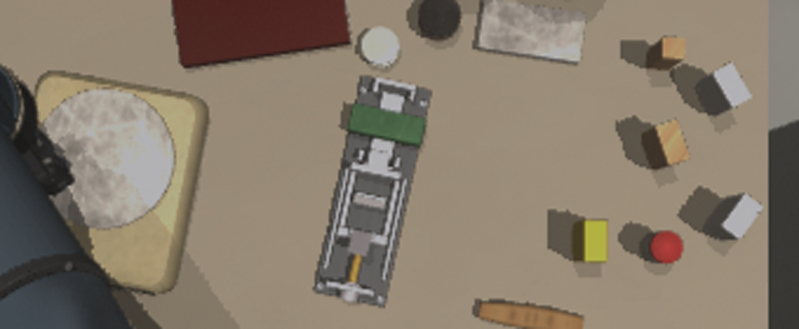

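View pics/s1.png

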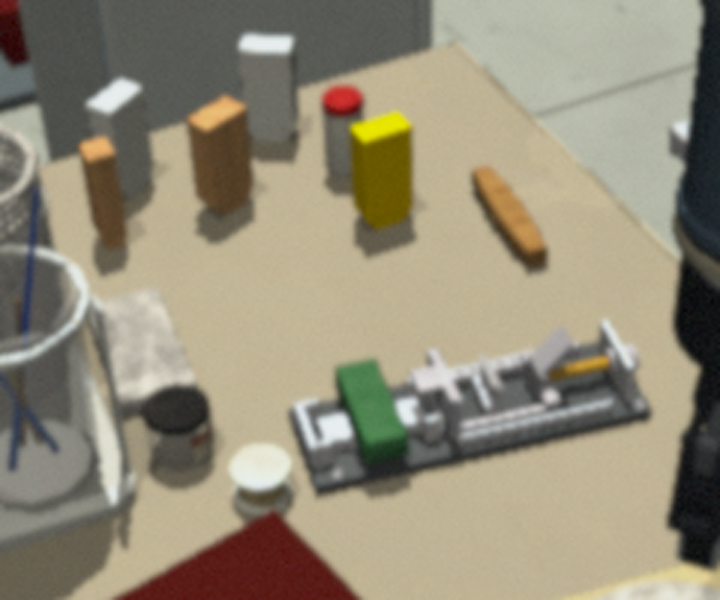

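The top view shows the holder at about x 274–322, y 201–298 px. The tan wide wedge is at about (424, 231), the narrow one at about (425, 192), and the pan at about (187, 236). The white and yellow look-alikes are nearby. The green block looks crosswise to the holder, which I don't expect from the description, so I'll fit the holder and check.

```bash
python3 - <<'E'
from h import *
# corners of holder base in top crop -> px
c=np.array([[362,75],[432,88],[385,306],[314,291]])/2.35+[140,170]
W=ray('top',c,10);print(W.round())
g=np.array([[352,102],[425,121],[420,146],[347,129]])/2.35+[140,170]
print('green z43',ray('top',g,43).round())
x0=(W[0]+W[1])/2;x1=(W[2]+W[3])/2;print(np.linalg.norm(x1-x0),np.linalg.norm(W[0]-W[1]))
gs=np.array([[337,368],[372,360],[405,430],[380,445],[405,447],[383,460]])/3+[190,130]
for z in(22,32,43,53,60):print(z,ray('side',gs,z).round()[:,:2].tolist())
a=cv2.imread('pics/top0.png')[195:305,265:330];b=cv2.imread('pics/side0.png')[230:300,280:412]
cv2.imwrite('pics/t2.png',cv2.resize(a,None,fx=5,fy=5,interpolation=2))
cv2.imwrite('pics/s2.png',cv2.resize(b,None,fx=6,fy=6,interpolation=2))
E
```

```text
[[633. 104.  10.]
 [620.  21.  10.]
 [364.  69.  10.]
 [379. 152.  10.]]
green z43 [[596. 113.  43.]
 [577.  29.  43.]
 [548.  34.  43.]
 [565. 118.  43.]]
259.5623120696296 83.73831211140629
22 [[570.0, 13.0], [543.0, 18.0], [556.0, 96.0], [578.0, 101.0], [563.0, 111.0], [583.0, 115.0]]
32 [[575.0, 23.0], [548.0, 27.0], [560.0, 105.0], [583.0, 110.0], [568.0, 120.0], [587.0, 124.0]]
43 [[579.0, 34.0], [553.0, 38.0], [565.0, 114.0], [587.0, 119.0], [573.0, 129.0], [592.0, 133.0]]
53 [[584.0, 43.0], [557.0, 48.0], [569.0, 123.0], [591.0, 128.0], [577.0, 138.0], [596.0, 142.0]]
60 [[587.0, 50.0], [560.0, 55.0], [572.0, 130.0], [594.0, 134.0], [580.0, 144.0], [599.0, 148.0]]
```

View pics/s2.png

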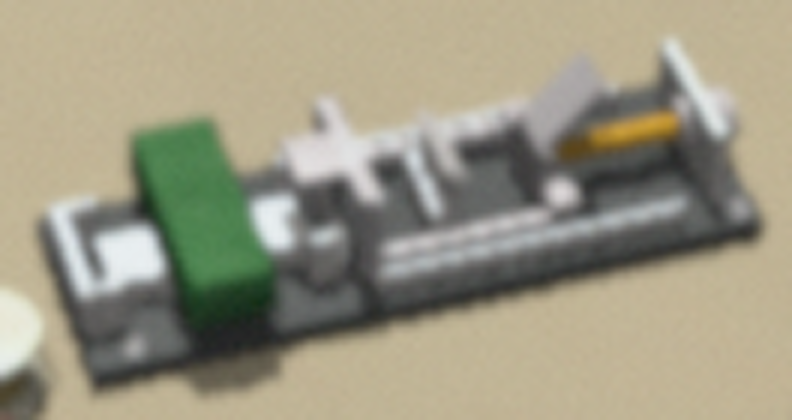

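View pics/t2.png

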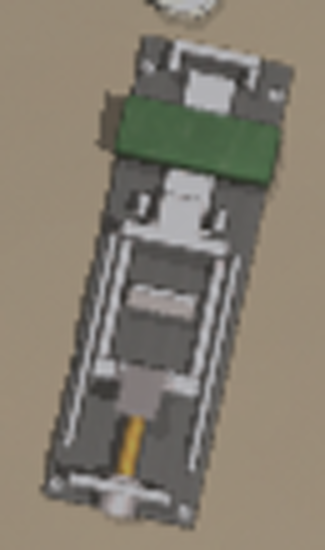

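The green bar lies crosswise at the nest's centre, with its top at about z 43 in both views, so it isn't along the holder's x. The holder's nest end is far from the robot and the catch is shut. Next I'll fit the wedges by silhouette, and the pan.

```bash
cat > fit.py <<'E'
from h import *
from scipy.optimize import minimize
ims={n:cv2.imread(f'pics/{n}0.png') for n in('top','side')}
def mask(n,rect):
    hsv=cv2.cvtColor(ims[n],cv2.COLOR_BGR2HSV); m=((hsv[...,0]>5)&(hsv[...,0]<20)&(hsv[...,1]>95)&(hsv[...,2]>70)).astype(np.uint8)
    o=np.zeros_like(m);l,t,r,b=rect;o[t:b,l:r]=m[t:b,l:r];return o
def pts(x,y,a,w,f):
    P=np.array([[sx*q/2,sy*13,z] for sx in(-1,1) for sy in(-1,1) for q,z in((f,0),(w,14),(w,96))])
    c,s=np.cos(a),np.sin(a);return P@np.array([[c,s,0],[-s,c,0],[0,0,1]])+[x,y,0]
S=4
def cost(p,M,w,f):
    c=0
    for n in M:
        h=cv2.convexHull((proj(n,pts(*p,w,f))*S).astype(np.float32)).round().astype(np.int32)
        m=np.zeros((480*S,640*S),np.uint8);cv2.fillConvexPoly(m,h,1);m=cv2.resize(m.astype(np.float32),(640,480),interpolation=cv2.INTER_AREA)
        c+=np.abs(m-M[n]).sum()/M[n].sum()
    return c
def fit(rects,w,f,x,y):
    M={n:mask(n,r) for n,r in rects.items()}
    best=min((minimize(lambda q:cost((q[0],q[1],q[2]/30),M,w,f),[x,y,a*30],method='Nelder-Mead',options=dict(initial_simplex=np.array([[x,y,a*30],[x+10,y,a*30],[x,y+10,a*30],[x,y,a*30+10]]),maxfev=120)) for a in np.arange(0,3.1,.52)),key=lambda r:r.fun)
    print({n:int(m.sum()) for n,m in M.items()},best.x[:2].round(1),round(np.degrees(best.x[2]/30)%180,1),round(best.fun,3));return best.x
for nm,r,w,f in(('wide',dict(top=[407,215,440,247],side=[245,155,280,210]),46,26),('narrow',dict(top=[408,182,440,202],side=[210,172,236,220]),24,16)):
    g=ray('top',[(r['top'][0]+r['top'][2])/2,(r['top'][1]+r['top'][3])/2],60)[0]
    print(nm,g.round());fit(r,w,f,g[0],g[1])
e=np.array([[175,158],[105,229],[105,87],[155,108],[155,208]])/2.35+[140,170]
w=ray('top',e,55)[:,:2];A=np.c_[2*w,np.ones(5)];q=np.linalg.lstsq(A,(w**2).sum(1),rcond=None)[0];print('pan',q[:2],np.sqrt(q[2]+q[:2]@q[:2]))
E
python3 fit.py
```

```text
wide [ 556. -245.   60.]
{'top': 141, 'side': 640} [ 554.3 -245.9] 25.6 1.309
narrow [ 661. -246.   60.]
{'top': 99, 'side': 359} [ 659.  -246.8] 165.3 1.173
pan [523.69194594 391.01848861] 80.69711407411918
```

```bash
python3 - <<'E'
import cv2,numpy as np
for n,(l,t,r,b),k in(('top',(408,218,440,246),3),('side',(246,158,280,206),4)):
    h=cv2.cvtColor(cv2.imread(f'pics/{n}0.png'),cv2.COLOR_BGR2HSV)
    for c in(0,1,2):
        print(n,'HSV'[c]); print('\n'.join(' '.join('%3d'%v for v in row) for row in h[t:b:k,l:r:2,c]))
E
```

```text
top H
 18  17  17  17  18  18  18  18  18  17  18  18  19  18  18  19
 17  17  18  18  18  19  18  18  18  21  16  18  18  18  18  18
 17  18  17  17  19  17  20  20  17  16  18  18  19  19  19  18
 19  17  19  16  15  15  18  17  15  18  22  16  18  17  18  19
 19  18  17  15  15  15  15  16  19  21  19  18  18  18  17  17
 17  17  17  17  16  15  17  16  21  19  17  16  16  17  18  18
 17  17  18  17  15  15  14  15  19  17  17  15  18  17  18  18
 18  17  17  17  16  16  15  14  15  16  15  17  18  18  18  18
 18  17  18  17  17  17  17  18  18  17  18  18  18  18  17  18
 17  18  17  18  18  18  18  18  18  17  18  18  17  18  18  18
top S
 55  55  55  58  56  55  55  55  55  55  56  55  56  56  56  56
 50  53  52  55  55  55  55  55  56  87  79  56  55  55  56  55
 54  51  53  53  54  93 100  99 109 115 106  56  56  56  56  56
 53  53  55  86  82  84 106 109 115 105  97  80  56  54  56  56
 53  55  55  84  90  84 101 115 102  97 105 104  55  56  55  54
 53  53  53  89  86  85  84 115  97 104 111 113  83  55  55  56
 53  53  50  56  82  84  86 101 102 109 112 119 104  55  55  55

[... 2606 characters left out ...]
 101 107 107 109 111
 89  91  91  93 100 152 208 228 233 233 233 223 178 118 109 106 110
 91 100 117 133 200 227 233 230 214 166 110  88  83  94 110 111 111
189 192 191 149  99  98 112  95  86  81  81  84  84  83 102 108 109
191 190 192 173 106  97  92  86  87  81  80  86  86  82  92  96  99
190 191 191 179 114  96  91  86  86  83  79  81  85  83 117 107 100
180 193 191 187 136  97  92  92  82  84  84  83  84  87 153 191 193
191 192 191 190 150  98  94  89  83  84  83  81  84  88 131 172 188
194 192 191 190 173 108  92  93  87  86  82  79  82  95 148 172 184
191 189 190 190 191 176 124  92  86  83  79  83  87  94 136 194 195
190 191 192 189 178 115  96  91  78  84  93  98  97  97 139 190 195
```

Saturation over 75 separates the wood well, so I'll refit with that.

```bash
sed -i "s/(hsv\[...,0\]>5).*astype/((hsv[...,0]<22)\&(hsv[...,1]>(70 if n=='top' else 85))).astype/" fit.py; sed -i 's/m=(((/m=((/' fit.py; python3 fit.py
```

```text
wide [ 556. -245.   60.]Traceback (most recent call last):
  File "fit.py", line 24, in <module>
    print(nm,g.round());fit(r,w,f,g[0],g[1])
                        ~~~^^^^^^^^^^^^^^^^^
  File "fit.py", line 20, in fit
    best=min((minimize(lambda q:cost((q[0],q[1],q[2]/30),M,w,f),[x,y,a*30],method='Nelder-Mead',options=dict(initial_simplex=np.array([[x,y,a*30],[x+10,y,a*30],[x,y+10,a*30],[x,y,a*30+10]]),maxfev=120)) for a in np.arange(0,3.1,.52)),key=lambda r:r.fun)
  File "fit.py", line 20, in <genexpr>
    best=min((minimize(lambda q:cost((q[0],q[1],q[2]/30),M,w,f),[x,y,a*30],method='Nelder-Mead',options=dict(initial_simplex=np.array([[x,y,a*30],[x+10,y,a*30],[x,y+10,a*30],[x,y,a*30+10]]),maxfev=120)) for a in np.arange(0,3.1,.52)),key=lambda r:r.fun)
              ~~~~~~~~^^^^^^^^^^^^^^^^^^^^^^^^^^^^^^^^^^^^^^^^^^^^^^^^^^^^^^^^^^^^^^^^^^^^^^^^^^^^^^^^^^^^^^^^^^^^^^^^^^^^^^^^^^^^^^^^^^^^^^^^^^^^^^^^^^^^^^^^^^^^^^^^^^^^^^^^^^^^^^^^^^^^^^^^^^^^^^^^^^^^
    res = _minimize_neldermead(fun, x0, args, callback, bounds=bounds,
                               **options)
    fxr = func(xr
[... 267 characters left out ...]
,[x,y,a*30+10]]),maxfev=120)) for a in np.arange(0,3.1,.52)),key=lambda r:r.fun)
                                ~~~~^^^^^^^^^^^^^^^^^^^^^^^^^^^
  File "fit.py", line 14, in cost
    h=cv2.convexHull((proj(n,pts(*p,w,f))*S).astype(np.float32)).round().astype(np.int32)
                      ~~~~^^^^^^^^^^^^^^^
  File "h.py", line 7, in proj
    K,r,t=cam(n); return cv2.projectPoints(np.array(P,float).reshape(-1,3),r,t,K,None)[0].reshape(-1,2)
          ~~~^^^
  File "h.py", line 5, in cam
    c=bot.camera_params(n); K=np.array(c['camera_matrix'],float); r=np.array(c['rvec'],float).ravel(); t=np.array(c['tvec'],float).ravel(); return K,r,t
ValueError: time passes only in moves, steps and waits
```

```bash
sed -i 's/^def cam(n)/import functools\n@functools.lru_cache\ndef cam(n)/' h.py; python3 fit.py
```

```text
wide [ 556. -245.   60.]
{'top': 298, 'side': 663} [ 554.  -245.3] 21.4 0.182
narrow [ 661. -246.   60.]
{'top': 192, 'side': 384} [ 659.1 -245.5] 172.5 0.182
pan [523.69194594 391.01848861] 80.69711407411918
```

Both fits are good: wide wedge at (554, −245) with yaw 21.4°, narrow at (659, −246). Pan is at (524, 391), with a radius of 80.7 mm against the true 80. Holder origin is about (510.5, 84.3), yaw 169.3°. Next comes a planner that prints the move rows.

```bash
cat > plan.py <<'E'
from h import *
import sys,json
# usage: plan.py x y z yawY_deg nrows  (yaw of tool y axis, tool down)
x,y,z,ya,n=map(float,sys.argv[1:6]); n=int(n)
s=bot.observe(); p=np.array(s['ee_pos'],float); r=R.from_rotvec(s['orientation'])
a=np.radians(ya); Y=np.array([np.cos(a),np.sin(a),0]);Z=np.array([0,0,-1.]);T=R.from_matrix(np.c_[np.cross(Y,Z),Y,Z])
rows=[];p0=p.copy();r0=r;tot=(r0.inv()*T).as_rotvec()
for i in range(1,n+1):
    gp=p0+(np.array([x,y,z])-p0)*i/n; gr=r0*R.from_rotvec(tot*i/n)
    d=(r.inv().apply(gp-p)/100).round(2); w=((r.inv()*gr).as_rotvec()/.5).round(2)
    p=p+r.apply(d*100); r=r*R.from_rotvec(w*.5)
    rows.append({k:float(v) for k,v in zip(('dx','dy','dz','ax','ay','az'),[*d,*w]) if v})
print(round(s['time_s'],2),p0.round(1),'end',p.round(1))
for i in range(0,n,8):print(json.dumps(rows[i:i+8]))
E
python3 plan.py 554 -245 180 -68.6 16
```

```text
0.7 [532.8 414.4 231.3] end [ 554.2 -244.5  180.3]
[{"dx": -0.33, "dy": -0.24, "dz": 0.03, "az": 0.23}, {"dx": -0.36, "dy": -0.2, "dz": 0.03, "az": 0.23}, {"dx": -0.38, "dy": -0.16, "dz": 0.04, "az": 0.24}, {"dx": -0.4, "dy": -0.12, "dz": 0.03, "az": 0.23}, {"dx": -0.41, "dy": -0.07, "dz": 0.03, "az": 0.23}, {"dx": -0.41, "dy": -0.02, "dz": 0.03, "az": 0.23}, {"dx": -0.41, "dy": 0.03, "dz": 0.03, "az": 0.24}, {"dx": -0.4, "dy": 0.08, "dz": 0.04, "az": 0.23}]
[{"dx": -0.4, "dy": 0.12, "dz": 0.03, "az": 0.23}, {"dx": -0.38, "dy": 0.17, "dz": 0.03, "az": 0.23}, {"dx": -0.35, "dy": 0.2, "dz": 0.03, "az": 0.24}, {"dx": -0.33, "dy": 0.25, "dz": 0.03, "az": 0.23}, {"dx": -0.3, "dy": 0.29, "dz": 0.04, "az": 0.23}, {"dx": -0.26, "dy": 0.32, "dz": 0.03, "az": 0.23}, {"dx": -0.22, "dy": 0.34, "dz": 0.03, "az": 0.23}, {"dx": -0.18, "dy": 0.37, "dz": 0.03, "az": 0.24}]
```

Call:
servo_tool([
  {"dx": -0.33,"dy": -0.24,"dz": 0.03,"az": 0.23,"grip": 0.7},
  {"dx": -0.36,"dy": -0.2,"dz": 0.03,"az": 0.23,"grip": 0.7},
  {"dx": -0.38,"dy": -0.16,"dz": 0.04,"az": 0.24,"grip": 0.7},
  {"dx": -0.4,"dy": -0.12,"dz": 0.03,"az": 0.23,"grip": 0.7},
  {"dx": -0.41,"dy": -0.07,"dz": 0.03,"az": 0.23,"grip": 0.7},
  {"dx": -0.41,"dy": -0.02,"dz": 0.03,"az": 0.23,"grip": 0.7},
  {"dx": -0.41,"dy": 0.03,"dz": 0.03,"az": 0.24,"grip": 0.7},
  {"dx": -0.4,"dy": 0.08,"dz": 0.04,"az": 0.23,"grip": 0.7},
])

```text
$.series[0]: bad value
```

Call:
servo_tool([
  {"dx": -0.4,"dy": 0.12,"dz": 0.03,"az": 0.23,"grip": 0.7},
  {"dx": -0.38,"dy": 0.17,"dz": 0.03,"az": 0.23,"grip": 0.7},
  {"dx": -0.35,"dy": 0.2,"dz": 0.03,"az": 0.24,"grip": 0.7},
  {"dx": -0.33,"dy": 0.25,"dz": 0.03,"az": 0.23,"grip": 0.7},
  {"dx": -0.3,"dy": 0.29,"dz": 0.04,"az": 0.23,"grip": 0.7},
  {"dx": -0.26,"dy": 0.32,"dz": 0.03,"az": 0.23,"grip": 0.7},
  {"dx": -0.22,"dy": 0.34,"dz": 0.03,"az": 0.23,"grip": 0.7},
  {"dx": -0.18,"dy": 0.37,"dz": 0.03,"az": 0.24,"grip": 0.7},
])

```text
$.series[0]: bad value
```

```bash
python3 plan.py 554 -245 61 -68.6 6; python3 -c "
from h import *
s=bot.observe();print(R.from_rotvec(s['orientation']).as_matrix().round(3),s['joint_pos'],s['finger_gap'],s['contact_force'])
save('top','t3.png',(380,160,480,300),4)"
```

```text
0.7 [532.8 414.4 231.3] end [ 553.7 -244.6   61.3]
[{"dx": -0.89, "dy": -0.65, "dz": 0.28, "az": 0.62}, {"dx": -1.04, "dy": -0.34, "dz": 0.29, "az": 0.62}, {"dx": -1.1, "dy": -0.01, "dz": 0.28, "az": 0.62}, {"dx": -1.05, "dy": 0.33, "dz": 0.29, "az": 0.62}, {"dx": -0.9, "dy": 0.63, "dz": 0.28, "az": 0.62}, {"dx": -0.67, "dy": 0.87, "dz": 0.28, "az": 0.62}]
[[-0.614  0.789  0.   ]
 [ 0.789  0.614  0.   ]
 [ 0.     0.    -1.   ]] [-0.74479301  0.57564193  0.02489369  1.43708437 -0.01500656  1.12899536
 -0.05646833] 0.9982240944679941 [-0.09019915  0.21553853  0.07293821]
```

Call:
servo_tool([
  {"dx": -0.33,"dy": -0.24,"dz": 0.03,"ax": 0,"ay": 0,"az": 0.23,"grip": 0.7},
  {"dx": -0.36,"dy": -0.2,"dz": 0.03,"ax": 0,"ay": 0,"az": 0.23,"grip": 0.7},
  {"dx": -0.38,"dy": -0.16,"dz": 0.04,"ax": 0,"ay": 0,"az": 0.24,"grip": 0.7},
  {"dx": -0.4,"dy": -0.12,"dz": 0.03,"ax": 0,"ay": 0,"az": 0.23,"grip": 0.7},
  {"dx": -0.41,"dy": -0.07,"dz": 0.03,"ax": 0,"ay": 0,"az": 0.23,"grip": 0.7},
  {"dx": -0.41,"dy": -0.02,"dz": 0.03,"ax": 0,"ay": 0,"az": 0.23,"grip": 0.7},
  {"dx": -0.41,"dy": 0.03,"dz": 0.03,"ax": 0,"ay": 0,"az": 0.24,"grip": 0.7},
  {"dx": -0.4,"dy": 0.08,"dz": 0.04,"ax": 0,"ay": 0,"az": 0.23,"grip": 0.7},
])

```text
time_s: 1.75
ee_pos: [543.8, 83.8, 205.5]
orientation: [2.503, 1.899, 0.001]
contact_force: [1.1, -0.5, -0.2]
finger_gap: 0.699
gripper_force: 0.0
```

Works with all the keys present. Continuing.

Call:
servo_tool([
  {"dx": -0.4,"dy": 0.12,"dz": 0.03,"ax": 0,"ay": 0,"az": 0.23,"grip": 0.7},
  {"dx": -0.38,"dy": 0.17,"dz": 0.03,"ax": 0,"ay": 0,"az": 0.23,"grip": 0.7},
  {"dx": -0.35,"dy": 0.2,"dz": 0.03,"ax": 0,"ay": 0,"az": 0.24,"grip": 0.7},
  {"dx": -0.33,"dy": 0.25,"dz": 0.03,"ax": 0,"ay": 0,"az": 0.23,"grip": 0.7},
  {"dx": -0.3,"dy": 0.29,"dz": 0.04,"ax": 0,"ay": 0,"az": 0.23,"grip": 0.7},
  {"dx": -0.26,"dy": 0.32,"dz": 0.03,"ax": 0,"ay": 0,"az": 0.23,"grip": 0.7},
  {"dx": -0.22,"dy": 0.34,"dz": 0.03,"ax": 0,"ay": 0,"az": 0.23,"grip": 0.7},
  {"dx": -0.18,"dy": 0.37,"dz": 0.03,"ax": 0,"ay": 0,"az": 0.24,"grip": 0.7},
])

```text
time_s: 2.75
ee_pos: [554.3, -245.6, 180.4]
orientation: [-3.088, -0.575, -0.001]
contact_force: [0.4, 0.4, -0.3]
finger_gap: 0.702
gripper_force: 0.0
```

```bash
sed -i 's/ if v}/}/' plan.py; python3 plan.py 554 -245 61 -68.6 5; python3 -c "
from h import *
s=bot.observe();print(R.from_rotvec(s['orientation']).as_matrix().round(3).tolist(),np.round(s['joint_pos'],2),s['finger_gap'])"
```

```text
2.75 [ 554.3 -245.6  180.4] end [ 554.  -244.7   61.4]
[{"dx": -0.0, "dy": -0.0, "dz": 0.24, "ax": 0.0, "ay": -0.0, "az": -0.0}, {"dx": -0.0, "dy": -0.0, "dz": 0.24, "ax": 0.0, "ay": -0.0, "az": -0.0}, {"dx": -0.0, "dy": -0.0, "dz": 0.24, "ax": 0.0, "ay": -0.0, "az": -0.01}, {"dx": -0.0, "dy": -0.01, "dz": 0.23, "ax": 0.0, "ay": -0.0, "az": 0.0}, {"dx": -0.0, "dy": 0.0, "dz": 0.24, "ax": 0.0, "ay": -0.0, "az": -0.0}]
[[0.933, 0.36, 0.0], [0.36, -0.933, 0.0], [0.0, 0.0, -1.0]] [ 0.01  0.58  0.54  1.71 -0.35  0.95 -0.52] 0.7021584954100561
```

Call:
servo_tool([
  {"dx": 0,"dy": 0,"dz": 0.3,"ax": 0,"ay": 0,"az": 0,"grip": 0.7},
  {"dx": 0,"dy": 0,"dz": 0.3,"ax": 0,"ay": 0,"az": 0,"grip": 0.7},
  {"dx": 0,"dy": 0,"dz": 0.3,"ax": 0,"ay": 0,"az": 0,"grip": 0.7},
  {"dx": 0,"dy": 0,"dz": 0.2,"ax": 0,"ay": 0,"az": 0,"grip": 0.7},
  {"dx": 0,"dy": 0,"dz": 0.1,"ax": 0,"ay": 0,"az": 0,"grip": 0.7},
  {"dx": 0,"dy": 0,"dz": 0,"ax": 0,"ay": 0,"az": 0,"grip": 0.7},
])

```text
time_s: 3.5
ee_pos: [554.1, -244.4, 60.1]
orientation: [-3.087, -0.581, 0.001]
contact_force: [-0.2, 0.9, -0.1]
finger_gap: 0.705
gripper_force: 0.0
```

Call:
servo_tool([
  {"dx": 0,"dy": 0,"dz": 0,"ax": 0,"ay": 0,"az": 0,"grip": 0.1},
  {"dx": 0,"dy": 0,"dz": 0,"ax": 0,"ay": 0,"az": 0,"grip": 0.1},
  {"dx": 0,"dy": 0,"dz": 0,"ax": 0,"ay": 0,"az": 0,"grip": 0.1},
  {"dx": 0,"dy": 0,"dz": 0,"ax": 0,"ay": 0,"az": 0,"grip": 0.1},
  {"dx": 0,"dy": 0,"dz": 0,"ax": 0,"ay": 0,"az": 0,"grip": 0.1},
  {"dx": 0,"dy": 0,"dz": 0,"ax": 0,"ay": 0,"az": 0,"grip": 0.1},
], force=70)

```text
time_s: 4.25
ee_pos: [554.8, -244.7, 61.3]
orientation: [3.087, 0.581, 0.003]
contact_force: [-0.2, 0.7, 6.6]
finger_gap: 0.298
gripper_force: 69.1
```

```bash
python3 -c "
from h import *
save('side','s3.png',(200,90,360,230),4)"
```

```text
(no output)
```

View pics/s3.png

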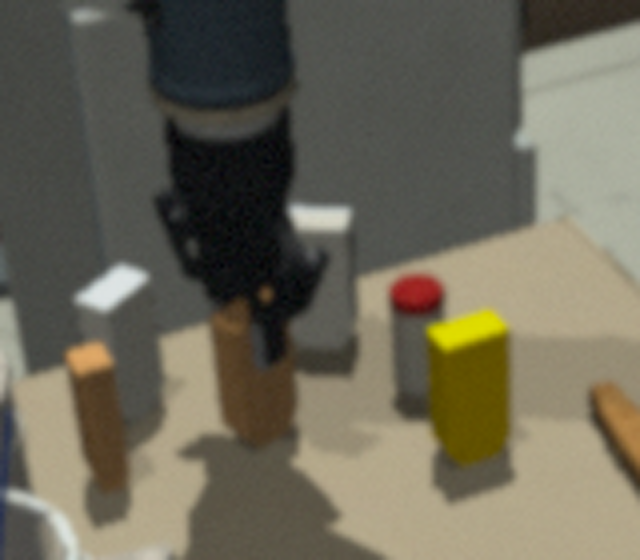

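Wide wedge gripped (gap 25 mm), narrow one untouched. Lift it and carry it over the slot.

Call:
servo_tool([
  {"dx": 0,"dy": 0,"dz": -0.2,"ax": 0,"ay": 0,"az": 0,"grip": 0.1},
  {"dx": 0,"dy": 0,"dz": -0.4,"ax": 0,"ay": 0,"az": 0,"grip": 0.1},
  {"dx": 0,"dy": 0,"dz": -0.4,"ax": 0,"ay": 0,"az": 0,"grip": 0.1},
  {"dx": 0,"dy": 0,"dz": -0.2,"ax": 0,"ay": 0,"az": 0,"grip": 0.1},
])

```text
time_s: 4.8
ee_pos: [554.7, -244.9, 182.7]
orientation: [3.086, 0.58, 0.004]
contact_force: [1.2, -0.0, -0.4]
finger_gap: 0.292
gripper_force: 68.5
```

```bash
python3 plan.py 448.6 96 160 -100.7 16
```

```text
4.8 [ 554.7 -244.9  182.7] end [449.   96.1 160.1]
[{"dx": 0.02, "dy": -0.22, "dz": 0.01, "ax": 0.0, "ay": -0.0, "az": 0.07}, {"dx": 0.0, "dy": -0.23, "dz": 0.02, "ax": 0.0, "ay": -0.0, "az": 0.07}, {"dx": 0.0, "dy": -0.22, "dz": 0.01, "ax": 0.0, "ay": -0.0, "az": 0.07}, {"dx": -0.0, "dy": -0.22, "dz": 0.02, "ax": 0.0, "ay": -0.0, "az": 0.07}, {"dx": -0.02, "dy": -0.22, "dz": 0.01, "ax": 0.0, "ay": -0.0, "az": 0.07}, {"dx": -0.02, "dy": -0.23, "dz": 0.01, "ax": 0.0, "ay": -0.0, "az": 0.07}, {"dx": -0.03, "dy": -0.22, "dz": 0.02, "ax": 0.0, "ay": -0.0, "az": 0.07}, {"dx": -0.04, "dy": -0.22, "dz": 0.01, "ax": 0.0, "ay": -0.0, "az": 0.07}]
[{"dx": -0.05, "dy": -0.22, "dz": 0.01, "ax": 0.0, "ay": -0.0, "az": 0.07}, {"dx": -0.05, "dy": -0.21, "dz": 0.02, "ax": 0.0, "ay": -0.0, "az": 0.07}, {"dx": -0.07, "dy": -0.22, "dz": 0.01, "ax": 0.0, "ay": -0.0, "az": 0.07}, {"dx": -0.06, "dy": -0.21, "dz": 0.02, "ax": 0.0, "ay": -0.0, "az": 0.07}, {"dx": -0.08, "dy": -0.21, "dz": 0.01, "ax": 0.0, "ay": -0.0, "az": 0.07}, {"dx": -0.08, "dy": -0.2, "dz": 0.01, "ax": 0.0, "ay": -0.0, "az": 0.07}, {"dx": -0.1, "dy": -0.21, "dz": 0.02, "ax": 0.0, "ay": -0.0, "az": 0.07}, {"dx": -0.09, "dy": -0.2, "dz": 0.01, "ax": 0.0, "ay": -0.01, "az": 0.07}]
```

Call:
servo_tool([
  {"dx": 0.02,"dy": -0.22,"dz": 0.01,"ax": 0,"ay": 0,"az": 0.07,"grip": 0.1},
  {"dx": 0,"dy": -0.23,"dz": 0.02,"ax": 0,"ay": 0,"az": 0.07,"grip": 0.1},
  {"dx": 0,"dy": -0.22,"dz": 0.01,"ax": 0,"ay": 0,"az": 0.07,"grip": 0.1},
  {"dx": 0,"dy": -0.22,"dz": 0.02,"ax": 0,"ay": 0,"az": 0.07,"grip": 0.1},
  {"dx": -0.02,"dy": -0.22,"dz": 0.01,"ax": 0,"ay": 0,"az": 0.07,"grip": 0.1},
  {"dx": -0.02,"dy": -0.23,"dz": 0.01,"ax": 0,"ay": 0,"az": 0.07,"grip": 0.1},
  {"dx": -0.03,"dy": -0.22,"dz": 0.02,"ax": 0,"ay": 0,"az": 0.07,"grip": 0.1},
  {"dx": -0.04,"dy": -0.22,"dz": 0.01,"ax": 0,"ay": 0,"az": 0.07,"grip": 0.1},
])

```text
time_s: 5.8
ee_pos: [501.0, -72.9, 169.4]
orientation: [-3.138, -0.143, -0.0]
contact_force: [-0.1, 0.4, -1.1]
finger_gap: 0.296
gripper_force: 68.4
```

Call:
servo_tool([
  {"dx": -0.05,"dy": -0.22,"dz": 0.01,"ax": 0,"ay": 0,"az": 0.07,"grip": 0.1},
  {"dx": -0.05,"dy": -0.21,"dz": 0.02,"ax": 0,"ay": 0,"az": 0.07,"grip": 0.1},
  {"dx": -0.07,"dy": -0.22,"dz": 0.01,"ax": 0,"ay": 0,"az": 0.07,"grip": 0.1},
  {"dx": -0.06,"dy": -0.21,"dz": 0.02,"ax": 0,"ay": 0,"az": 0.07,"grip": 0.1},
  {"dx": -0.08,"dy": -0.21,"dz": 0.01,"ax": 0,"ay": 0,"az": 0.07,"grip": 0.1},
  {"dx": -0.08,"dy": -0.2,"dz": 0.01,"ax": 0,"ay": 0,"az": 0.07,"grip": 0.1},
  {"dx": -0.1,"dy": -0.21,"dz": 0.02,"ax": 0,"ay": 0,"az": 0.07,"grip": 0.1},
  {"dx": -0.09,"dy": -0.2,"dz": 0.01,"ax": 0,"ay": 0,"az": 0.07,"grip": 0.1},
])

```text
time_s: 6.8
ee_pos: [448.0, 97.3, 158.4]
orientation: [-3.127, 0.297, -0.0]
contact_force: [0.7, 0.8, -0.4]
finger_gap: 0.294
gripper_force: 68.4
```

```bash
python3 plan.py 448.6 96 140 -100.7 2; python3 -c "
from h import *
save('side','s4.png',(280,130,440,310),3.3)
save('top','t4.png')
s=bot.observe();print(np.round(s['joint_pos'],2))
o=np.array([510.5,84.3]);X=np.array([-.983,.185])
P=lambda hx,z:[*(o+hx*X),z]
print('slot foot here px',proj('side',[P(63,99),P(63,10),P(32,64),P(62,40),P(-64,43)]))"
```

```text
6.8 [448.   97.3 158.4] end [448.8  96.2 140.4]
[{"dx": 0.0, "dy": 0.01, "dz": 0.09, "ax": -0.0, "ay": 0.0, "az": -0.0}, {"dx": 0.01, "dy": 0.0, "dz": 0.09, "ax": -0.0, "ay": 0.0, "az": -0.01}]
[-0.85  0.46  0.77  2.1  -0.46  0.76 -1.54]
slot foot here px [[368.54878104 231.29706356]
 [367.06467875 261.06909196]
 [354.57239738 246.27538186]
 [367.12518434 251.44618324]
 [312.55906735 262.54704404]]
```

View pics/s4.png

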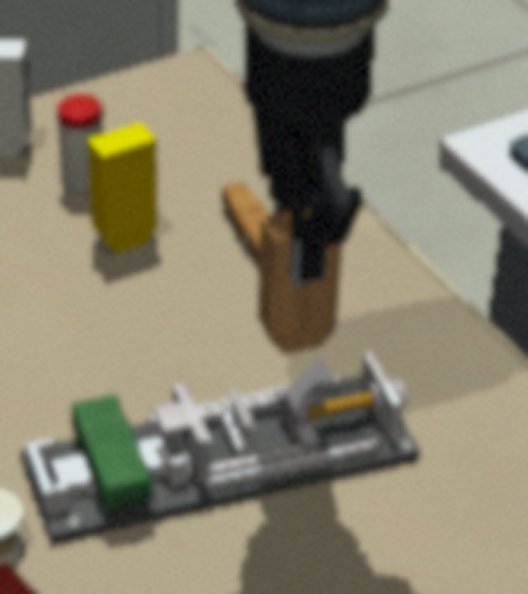

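The wedge is aligned over the slot, with its foot at about (370, 234) px against a predicted (368.5, 231). Now push it down.

Call:
servo_tool([
  {"dx": 0.01,"dy": 0.01,"dz": 0.2,"ax": 0,"ay": 0,"az": 0,"grip": 0.1},
  {"dx": 0,"dy": 0,"dz": 0.15,"ax": 0,"ay": 0,"az": 0,"grip": 0.1},
  {"dx": 0,"dy": 0,"dz": 0.05,"ax": 0,"ay": 0,"az": 0,"grip": 0.1},
  {"dx": 0,"dy": 0,"dz": 0.05,"ax": 0,"ay": 0,"az": 0,"grip": 0.1},
  {"dx": 0,"dy": 0,"dz": 0.05,"ax": 0,"ay": 0,"az": 0,"grip": 0.1},
  {"dx": 0,"dy": 0,"dz": 0.05,"ax": 0,"ay": 0,"az": 0,"grip": 0.1},
])

```text
time_s: 7.65
ee_pos: [451.5, 95.1, 104.1]
orientation: [-3.127, 0.296, -0.007]
contact_force: [3.0, -0.4, 7.4]
finger_gap: 0.292
gripper_force: 69.2
```

```bash
python3 plan.py 448.6 96 71 -100.7 8
```

```text
7.65 [451.5  95.1 104.1] end [448.6  95.7  71. ]
[{"dx": -0.0, "dy": -0.0, "dz": 0.04, "ax": -0.0, "ay": -0.0, "az": -0.0}, {"dx": -0.01, "dy": -0.0, "dz": 0.04, "ax": -0.0, "ay": -0.0, "az": -0.0}, {"dx": -0.0, "dy": -0.0, "dz": 0.04, "ax": -0.0, "ay": -0.0, "az": -0.0}, {"dx": -0.01, "dy": -0.0, "dz": 0.05, "ax": -0.0, "ay": -0.0, "az": -0.0}, {"dx": 0.0, "dy": -0.0, "dz": 0.04, "ax": -0.0, "ay": -0.01, "az": -0.0}, {"dx": -0.0, "dy": -0.0, "dz": 0.04, "ax": -0.0, "ay": 0.0, "az": -0.0}, {"dx": -0.01, "dy": -0.0, "dz": 0.04, "ax": -0.0, "ay": 0.0, "az": -0.0}, {"dx": -0.0, "dy": -0.0, "dz": 0.04, "ax": -0.0, "ay": 0.0, "az": -0.0}]
```

Call:
servo_tool([
  {"dx": 0,"dy": 0,"dz": 0.06,"ax": 0,"ay": 0,"az": 0,"grip": 0.1},
  {"dx": 0,"dy": 0,"dz": 0.06,"ax": 0,"ay": 0,"az": 0,"grip": 0.1},
  {"dx": 0,"dy": 0,"dz": 0.06,"ax": 0,"ay": 0,"az": 0,"grip": 0.1},
  {"dx": 0,"dy": 0,"dz": 0.06,"ax": 0,"ay": 0,"az": 0,"grip": 0.1},
  {"dx": 0,"dy": 0,"dz": 0.06,"ax": 0,"ay": 0,"az": 0,"grip": 0.1},
  {"dx": 0,"dy": 0,"dz": 0.03,"ax": 0,"ay": 0,"az": 0,"grip": 0.1},
  {"dx": 0,"dy": 0,"dz": 0,"ax": 0,"ay": 0,"az": 0,"grip": 0.1},
])

```text
time_s: 8.52
ee_pos: [449.8, 95.2, 71.2]
orientation: [-3.126, 0.296, -0.002]
contact_force: [0.7, -1.3, 20.4]
finger_gap: 0.293
gripper_force: 71.1
```

Floor reached: TCP z 71 and the force rises to 20 N. Release and retreat.

Call:
servo_tool([
  {"dx": 0,"dy": 0,"dz": 0,"ax": 0,"ay": 0,"az": 0,"grip": 0.45},
  {"dx": 0,"dy": 0,"dz": 0,"ax": 0,"ay": 0,"az": 0,"grip": 0.6},
  {"dx": 0,"dy": 0,"dz": 0,"ax": 0,"ay": 0,"az": 0,"grip": 0.7},
  {"dx": 0,"dy": 0,"dz": 0,"ax": 0,"ay": 0,"az": 0,"grip": 0.7},
  {"dx": 0,"dy": 0,"dz": -0.2,"ax": 0,"ay": 0,"az": 0,"grip": 0.7},
  {"dx": 0,"dy": 0,"dz": -0.4,"ax": 0,"ay": 0,"az": 0,"grip": 0.7},
  {"dx": 0,"dy": 0,"dz": -0.4,"ax": 0,"ay": 0,"az": 0,"grip": 0.7},
])

```text
time_s: 9.4
ee_pos: [448.8, 95.1, 171.2]
orientation: [3.127, -0.296, -0.002]
contact_force: [0.9, -0.3, 0.9]
finger_gap: 0.703
gripper_force: 0.0
```

```bash
python3 plan.py 571.5 73.5 160 -10.7 12; python3 -c "
from h import *
save('side','s5.png',(280,200,420,305),5)"
```

```text
9.4 [448.8  95.1 171.2] end [571.7  74.  160. ]
[{"dx": 0.1, "dy": -0.0, "dz": 0.01, "ax": -0.0, "ay": 0.0, "az": -0.26}, {"dx": 0.11, "dy": 0.01, "dz": 0.01, "ax": -0.0, "ay": 0.0, "az": -0.26}, {"dx": 0.1, "dy": 0.03, "dz": 0.01, "ax": -0.0, "ay": 0.0, "az": -0.27}, {"dx": 0.09, "dy": 0.03, "dz": 0.01, "ax": -0.0, "ay": 0.0, "az": -0.26}, {"dx": 0.09, "dy": 0.06, "dz": 0.01, "ax": -0.0, "ay": 0.0, "az": -0.26}, {"dx": 0.09, "dy": 0.06, "dz": 0.01, "ax": -0.0, "ay": 0.0, "az": -0.26}, {"dx": 0.07, "dy": 0.07, "dz": 0.0, "ax": -0.0, "ay": 0.0, "az": -0.26}, {"dx": 0.07, "dy": 0.08, "dz": 0.01, "ax": -0.0, "ay": 0.0, "az": -0.27}]
[{"dx": 0.05, "dy": 0.09, "dz": 0.01, "ax": -0.0, "ay": 0.0, "az": -0.26}, {"dx": 0.04, "dy": 0.1, "dz": 0.01, "ax": -0.0, "ay": 0.0, "az": -0.26}, {"dx": 0.03, "dy": 0.1, "dz": 0.01, "ax": -0.0, "ay": 0.0, "az": -0.26}, {"dx": 0.02, "dy": 0.1, "dz": 0.01, "ax": -0.0, "ay": 0.0, "az": -0.27}]
```

View pics/s5.png

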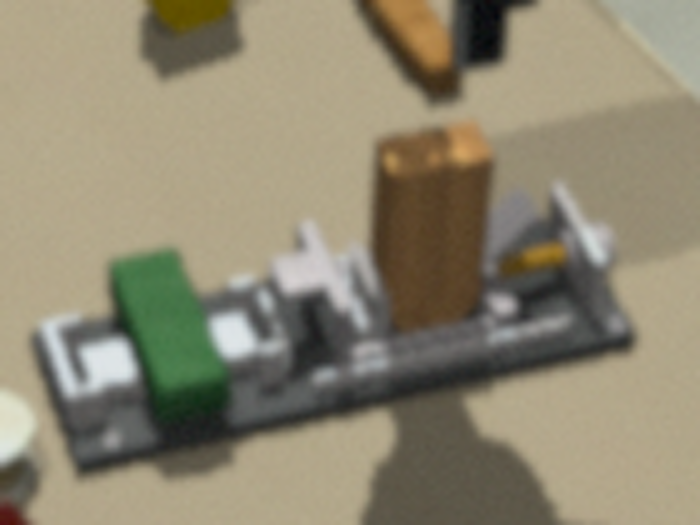

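The wedge stands upright and alone in the slot, and the catch nose (about (300, 275) in the crop) has moved toward the wedge. The bar still lies crosswise and is free, so I'll move over it and grip across its 34 mm, which runs along the holder's x.

Call:
servo_tool([
  {"dx": 0.1,"dy": 0,"dz": 0.01,"ax": 0,"ay": 0,"az": -0.26,"grip": 0.58},
  {"dx": 0.11,"dy": 0.01,"dz": 0.01,"ax": 0,"ay": 0,"az": -0.26,"grip": 0.58},
  {"dx": 0.1,"dy": 0.03,"dz": 0.01,"ax": 0,"ay": 0,"az": -0.27,"grip": 0.58},
  {"dx": 0.09,"dy": 0.03,"dz": 0.01,"ax": 0,"ay": 0,"az": -0.26,"grip": 0.58},
  {"dx": 0.09,"dy": 0.06,"dz": 0.01,"ax": 0,"ay": 0,"az": -0.26,"grip": 0.58},
  {"dx": 0.09,"dy": 0.06,"dz": 0.01,"ax": 0,"ay": 0,"az": -0.26,"grip": 0.58},
  {"dx": 0.07,"dy": 0.07,"dz": 0,"ax": 0,"ay": 0,"az": -0.26,"grip": 0.58},
  {"dx": 0.07,"dy": 0.08,"dz": 0.01,"ax": 0,"ay": 0,"az": -0.27,"grip": 0.58},
])

```text
time_s: 10.45
ee_pos: [531.1, 81.2, 163.1]
orientation: [-2.851, -1.318, 0.001]
contact_force: [0.4, 0.6, 0.1]
finger_gap: 0.58
gripper_force: 0.0
```

Call:
servo_tool([
  {"dx": 0.05,"dy": 0.09,"dz": 0.01,"ax": 0,"ay": 0,"az": -0.26,"grip": 0.58},
  {"dx": 0.04,"dy": 0.1,"dz": 0.01,"ax": 0,"ay": 0,"az": -0.26,"grip": 0.58},
  {"dx": 0.03,"dy": 0.1,"dz": 0.01,"ax": 0,"ay": 0,"az": -0.26,"grip": 0.58},
  {"dx": 0.02,"dy": 0.1,"dz": 0.01,"ax": 0,"ay": 0,"az": -0.27,"grip": 0.58},
  {"dx": 0,"dy": 0,"dz": 0,"ax": 0,"ay": 0,"az": 0,"grip": 0.58},
])

```text
time_s: 11.08
ee_pos: [572.3, 73.9, 159.0]
orientation: [-2.417, -2.006, 0.0]
contact_force: [-0.3, -0.2, -0.9]
finger_gap: 0.581
gripper_force: 0.0
```

```bash
python3 plan.py 571.5 73.5 55 -10.7 5
```

```text
11.07 [572.3  73.9 159. ] end [571.1  73.1  55. ]
[{"dx": -0.0, "dy": -0.0, "dz": 0.21, "ax": -0.0, "ay": 0.0, "az": 0.0}, {"dx": -0.0, "dy": -0.0, "dz": 0.21, "ax": -0.0, "ay": 0.0, "az": 0.0}, {"dx": -0.0, "dy": -0.0, "dz": 0.2, "ax": -0.0, "ay": 0.0, "az": 0.0}, {"dx": -0.0, "dy": -0.01, "dz": 0.21, "ax": -0.0, "ay": 0.0, "az": 0.0}, {"dx": -0.01, "dy": 0.0, "dz": 0.21, "ax": -0.0, "ay": 0.0, "az": 0.0}]
```

Call:
servo_tool([
  {"dx": 0,"dy": 0,"dz": 0.3,"ax": 0,"ay": 0,"az": 0,"grip": 0.58},
  {"dx": 0,"dy": 0,"dz": 0.3,"ax": 0,"ay": 0,"az": 0,"grip": 0.58},
  {"dx": 0,"dy": 0,"dz": 0.3,"ax": 0,"ay": 0,"az": 0,"grip": 0.58},
  {"dx": 0,"dy": 0,"dz": 0.2,"ax": 0,"ay": 0,"az": 0,"grip": 0.58},
  {"dx": 0,"dy": 0,"dz": 0,"ax": 0,"ay": 0,"az": 0,"grip": 0.58},
])

```text
time_s: 11.7
ee_pos: [570.6, 74.2, 48.0]
orientation: [-2.418, -2.004, 0.005]
contact_force: [-0.1, 0.3, 0.1]
finger_gap: 0.58
gripper_force: 0.0
```

Call:
servo_tool([
  {"dx": 0,"dy": 0,"dz": 0.07,"ax": 0,"ay": 0,"az": 0,"grip": 0.58},
  {"dx": 0,"dy": 0,"dz": 0.07,"ax": 0,"ay": 0,"az": 0,"grip": 0.58},
  {"dx": 0,"dy": 0,"dz": 0.05,"ax": 0,"ay": 0,"az": 0,"grip": 0.58},
  {"dx": 0,"dy": 0,"dz": 0,"ax": 0,"ay": 0,"az": 0,"grip": 0.58},
])

```text
time_s: 12.2
ee_pos: [572.0, 74.2, 30.1]
orientation: [-2.416, -2.008, 0.001]
contact_force: [-0.5, 1.3, -0.8]
finger_gap: 0.58
gripper_force: 0.0
```

No contact on the way down. Close on the bar.

Call:
servo_tool([
  {"dx": 0,"dy": 0,"dz": 0,"ax": 0,"ay": 0,"az": 0,"grip": 0.2},
  {"dx": 0,"dy": 0,"dz": 0,"ax": 0,"ay": 0,"az": 0,"grip": 0.2},
  {"dx": 0,"dy": 0,"dz": 0,"ax": 0,"ay": 0,"az": 0,"grip": 0.2},
  {"dx": 0,"dy": 0,"dz": 0,"ax": 0,"ay": 0,"az": 0,"grip": 0.2},
], force=45)

```text
time_s: 12.7
ee_pos: [572.5, 74.2, 30.7]
orientation: [2.416, 2.008, 0.001]
contact_force: [-0.7, -1.2, 6.6]
finger_gap: 0.385
gripper_force: 45.5
```

Call:
servo_tool([
  {"dx": 0,"dy": 0,"dz": -0.1,"ax": 0,"ay": 0,"az": 0,"grip": 0.2},
  {"dx": 0,"dy": 0,"dz": -0.3,"ax": 0,"ay": 0,"az": 0,"grip": 0.2},
  {"dx": 0,"dy": 0,"dz": -0.4,"ax": 0,"ay": 0,"az": 0,"grip": 0.2},
  {"dx": 0,"dy": 0,"dz": -0.3,"ax": 0,"ay": 0,"az": 0,"grip": 0.2},
  {"dx": 0,"dy": 0,"dz": 0,"ax": 0,"ay": 0,"az": 0,"grip": 0.2},
])

```text
time_s: 13.32
ee_pos: [573.4, 74.4, 142.9]
orientation: [2.415, 2.007, 0.006]
contact_force: [-0.5, 0.3, -0.9]
finger_gap: 0.38
gripper_force: 44.9
```

```bash
python3 plan.py 523.7 391 140 20 14; python3 -c "
from h import *
save('side','s6.png',(260,150,420,305),3.8)
save('top','t6.png')"
```

```text
13.32 [573.4  74.4 142.9] end [524.  390.6 140. ]
[{"dx": 0.22, "dy": -0.08, "dz": 0.0, "ax": 0.0, "ay": -0.0, "az": -0.08}, {"dx": 0.21, "dy": -0.06, "dz": 0.0, "ax": 0.0, "ay": -0.0, "az": -0.07}, {"dx": 0.23, "dy": -0.06, "dz": 0.01, "ax": 0.0, "ay": -0.0, "az": -0.08}, {"dx": 0.22, "dy": -0.06, "dz": -0.0, "ax": 0.0, "ay": -0.0, "az": -0.07}, {"dx": 0.22, "dy": -0.04, "dz": 0.0, "ax": 0.0, "ay": -0.0, "az": -0.08}, {"dx": 0.23, "dy": -0.03, "dz": 0.0, "ax": 0.0, "ay": -0.0, "az": -0.08}, {"dx": 0.23, "dy": -0.03, "dz": 0.0, "ax": 0.0, "ay": -0.0, "az": -0.07}, {"dx": 0.23, "dy": -0.01, "dz": 0.01, "ax": 0.0, "ay": 0.0, "az": -0.08}]
[{"dx": 0.22, "dy": -0.01, "dz": -0.0, "ax": 0.01, "ay": 0.0, "az": -0.08}, {"dx": 0.23, "dy": -0.0, "dz": 0.0, "ax": -0.0, "ay": -0.0, "az": -0.07}, {"dx": 0.23, "dy": 0.01, "dz": 0.0, "ax": -0.0, "ay": -0.0, "az": -0.08}, {"dx": 0.23, "dy": 0.02, "dz": 0.01, "ax": -0.0, "ay": -0.0, "az": -0.07}, {"dx": 0.23, "dy": 0.02, "dz": -0.0, "ax": -0.0, "ay": -0.0, "az": -0.08}, {"dx": 0.22, "dy": 0.04, "dz": -0.0, "ax": -0.0, "ay": -0.0, "az": -0.08}]
```

View pics/s6.png

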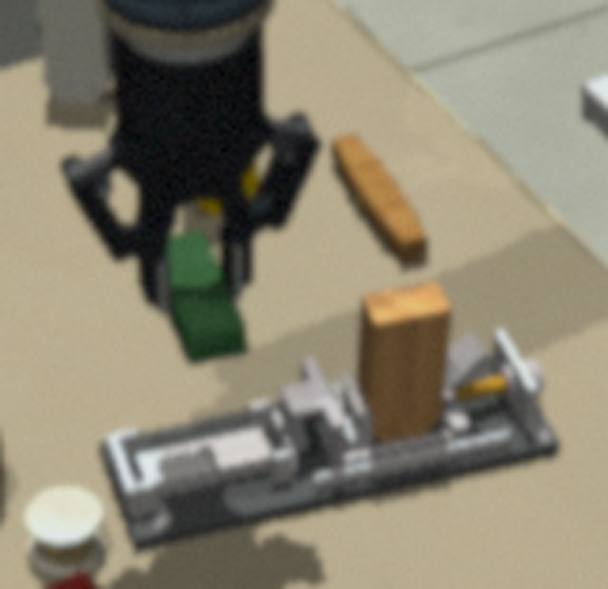

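The bar is held level (crop (205, 300)) and the wedge is still holding the catch open. The arm now clears the pan, so I'll refine the pan's centre.

```bash
python3 - <<'E'
from h import *
for n in('top','side'):
    bot.grab_frame(n)
    for d in bot.recognise(n,'pan')[:1]:
        l,t,r,b=d['rect']; print(n,d['score'],np.round(d['rect'],1),ray(n,[(l+r)/2,(t+b)/2],55).round(1))
im=cv2.imread('pics/t6.png'); hsv=cv2.cvtColor(im,cv2.COLOR_BGR2HSV); m=((hsv[...,1]<45)).astype(np.uint8); o=np.zeros_like(m); o[195:285,145:230]=m[195:285,145:230]
c=max(cv2.findContours(o,0,1)[0],key=cv2.contourArea); (u,v),rad=cv2.minEnclosingCircle(c); print(u,v,rad,cv2.contourArea(c)/np.pi/rad**2, ray('top',[u,v],55).round(1))
th=np.linspace(0,6.28,60)
print(np.r_[proj('top',[[523.7+80*np.cos(a),391+80*np.sin(a),55] for a in th]).min(0),proj('top',[[523.7+80*np.cos(a),391+80*np.sin(a),55] for a in th]).max(0)].round(1))
E
```

```text
top 0.7 [139.4 198.7 228.9 296.7] [[495.9 389.9  55. ]]
side 0.85 [354.2 308.4 508.  434.3] [[518.1 429.2  55. ]]
183.74771118164062 237.2535858154297 30.056289672851562 0.9534703321470839 [[523.6 392.2  55. ]]
[154.  207.4 214.3 267.4]
```

Call:
servo_tool([
  {"dx": 0.22,"dy": -0.08,"dz": 0,"ax": 0,"ay": 0,"az": -0.08,"grip": 0.2},
  {"dx": 0.21,"dy": -0.06,"dz": 0,"ax": 0,"ay": 0,"az": -0.07,"grip": 0.2},
  {"dx": 0.23,"dy": -0.06,"dz": 0.01,"ax": 0,"ay": 0,"az": -0.08,"grip": 0.2},
  {"dx": 0.22,"dy": -0.06,"dz": 0,"ax": 0,"ay": 0,"az": -0.07,"grip": 0.2},
  {"dx": 0.22,"dy": -0.04,"dz": 0,"ax": 0,"ay": 0,"az": -0.08,"grip": 0.2},
  {"dx": 0.23,"dy": -0.03,"dz": 0,"ax": 0,"ay": 0,"az": -0.08,"grip": 0.2},
  {"dx": 0.23,"dy": -0.03,"dz": 0,"ax": 0,"ay": 0,"az": -0.07,"grip": 0.2},
  {"dx": 0.23,"dy": -0.01,"dz": 0.01,"ax": 0,"ay": 0,"az": -0.08,"grip": 0.2},
])

```text
time_s: 14.62
ee_pos: [543.9, 257.2, 138.3]
orientation: [-2.08, -2.354, -0.0]
contact_force: [1.2, 1.1, -0.7]
finger_gap: 0.384
gripper_force: 45.0
```

Call:
servo_tool([
  {"dx": 0.22,"dy": -0.01,"dz": 0,"ax": 0,"ay": 0,"az": -0.08,"grip": 0.2},
  {"dx": 0.23,"dy": 0,"dz": 0,"ax": 0,"ay": 0,"az": -0.07,"grip": 0.2},
  {"dx": 0.23,"dy": 0.01,"dz": 0,"ax": 0,"ay": 0,"az": -0.08,"grip": 0.2},
  {"dx": 0.23,"dy": 0.02,"dz": 0,"ax": 0,"ay": 0,"az": -0.07,"grip": 0.2},
  {"dx": 0.23,"dy": 0.02,"dz": 0,"ax": 0,"ay": 0,"az": -0.08,"grip": 0.2},
  {"dx": 0.22,"dy": 0.04,"dz": 0,"ax": 0,"ay": 0,"az": -0.08,"grip": 0.2},
  {"dx": 0,"dy": 0,"dz": 0,"ax": 0,"ay": 0,"az": 0,"grip": 0.2},
])

```text
time_s: 15.5
ee_pos: [521.7, 393.3, 138.0]
orientation: [-1.793, -2.578, -0.001]
contact_force: [-0.0, -1.0, -0.9]
finger_gap: 0.384
gripper_force: 44.9
```

The contour fit gives the pan at (523.6, 392), which agrees with the earlier fit. Lower the bar.

Call:
servo_tool([
  {"dx": -0.02,"dy": 0.01,"dz": 0.2,"ax": 0,"ay": 0,"az": 0,"grip": 0.2},
  {"dx": 0,"dy": 0,"dz": 0.25,"ax": 0,"ay": 0,"az": 0,"grip": 0.2},
  {"dx": 0,"dy": 0,"dz": 0.15,"ax": 0,"ay": 0,"az": 0,"grip": 0.2},
  {"dx": 0,"dy": 0,"dz": 0.06,"ax": 0,"ay": 0,"az": 0,"grip": 0.2},
  {"dx": 0,"dy": 0,"dz": 0.03,"ax": 0,"ay": 0,"az": 0,"grip": 0.2},
  {"dx": 0,"dy": 0,"dz": 0.03,"ax": 0,"ay": 0,"az": 0,"grip": 0.2},
  {"dx": 0,"dy": 0,"dz": 0,"ax": 0,"ay": 0,"az": 0,"grip": 0.2},
])

```text
time_s: 16.38
ee_pos: [524.5, 389.1, 66.6]
orientation: [1.799, 2.575, 0.001]
contact_force: [0.4, -0.2, -1.4]
finger_gap: 0.385
gripper_force: 44.9
```

Call:
servo_tool([
  {"dx": 0.01,"dy": 0,"dz": 0.02,"ax": 0,"ay": 0,"az": 0,"grip": 0.2},
  {"dx": 0.01,"dy": 0,"dz": 0.01,"ax": 0,"ay": 0,"az": 0,"grip": 0.2},
  {"dx": 0,"dy": 0,"dz": 0,"ax": 0,"ay": 0,"az": 0,"grip": 0.2},
])

```text
time_s: 16.75
ee_pos: [523.9, 390.7, 63.7]
orientation: [1.799, 2.575, 0.0]
contact_force: [-1.7, -2.4, 4.8]
finger_gap: 0.382
gripper_force: 45.4
```

Contact (about 5 N up). Release gently and rise.

Call:
servo_tool([
  {"dx": 0,"dy": 0,"dz": 0,"ax": 0,"ay": 0,"az": 0,"grip": 0.45},
  {"dx": 0,"dy": 0,"dz": 0,"ax": 0,"ay": 0,"az": 0,"grip": 0.6},
  {"dx": 0,"dy": 0,"dz": 0,"ax": 0,"ay": 0,"az": 0,"grip": 0.7},
  {"dx": 0,"dy": 0,"dz": 0,"ax": 0,"ay": 0,"az": 0,"grip": 0.7},
  {"dx": 0,"dy": 0,"dz": -0.2,"ax": 0,"ay": 0,"az": 0,"grip": 0.7},
  {"dx": 0,"dy": 0,"dz": -0.4,"ax": 0,"ay": 0,"az": 0,"grip": 0.7},
  {"dx": 0,"dy": 0,"dz": -0.4,"ax": 0,"ay": 0,"az": 0,"grip": 0.7},
  {"dx": 0,"dy": 0,"dz": -0.4,"ax": 0,"ay": 0,"az": 0,"grip": 0.7},
])

```text
time_s: 17.75
ee_pos: [523.6, 390.8, 204.6]
orientation: [-1.799, -2.575, 0.0]
contact_force: [0.4, 0.6, -0.4]
finger_gap: 0.702
gripper_force: 0.0
```

```bash
python3 - <<'E'
from h import *
save('side','s7.png',(200,130,520,440),1.9)
print([ (d['score'],np.round(d['rect'])) for d in bot.recognise('side','bar')[:2]])
print(proj('side',[[523.7,391.5,76]]))
E
```

```text
[(0.57, array([391., 333., 441., 375.]))]
[[417.31925927 349.90943717]]
```

View pics/s7.png

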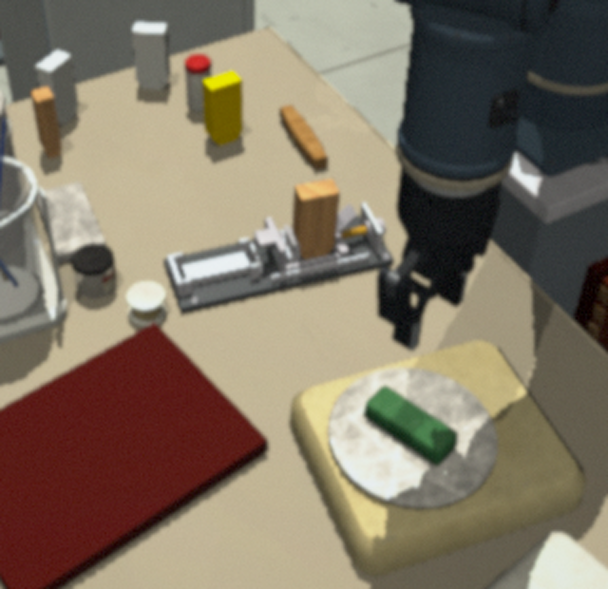

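The bar lies flat mid-pan: its rect centre is (416, 354) px against an expected (417, 350). The wedge stands in the slot, the narrow wedge hasn't moved, and the gripper is clear.

```bash
python3 -c "
from plant import bot
print(bot.hand_in())"
```

```text
the job is handed in; nothing more can be done
None
```

The job is handed in: the wide wedge alone holds the catch open, the bar (which had been lying crosswise in the nest, not along it) is flat mid-pan, and the narrow wedge was left standing; the verdict wasn't shown.

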